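# Put the pill pot away in the push-to-open drawer

## Robot

A 6-joint arm with a two-finger parallel gripper is mounted at the origin on the work surface. World frame = base frame: x ahead of the robot, y to its left, z up, the work surface at z = 0. Lengths are in mm, angles in rad, forces in N, time in s.
With the tool pointing down it reaches from about 275 to 1000 mm from the base axis. Payload 8.4 kg.
Tool frame: the origin (TCP) lies between the finger pads; the fingertips stand 22 mm ahead of it and the grasp point (between the pads) lies 3 mm ahead of it (r.nose_length is the z of the fingertips in the tool frame, in mm); z points along the fingers, y is the line along which they close (so a half turn about z gives the same grasp; the last joint's range is limited). The gripper opens to 85 mm and grips with 20 to 120 N. Pads are 22 mm wide; open, the fingers measure 114 mm over their backs; the gripper's body (76 mm by 85 mm) begins 54 mm behind the grasp point. The pads swing forward as they close: fully open they stand 13 mm farther back than shut.
Start: joints at [-1.236, 0.353, 1.633, -0, 1.155, -0.002], TCP at [206.542, -589.889, 253.281] pointing down, gripper open.
Joint ranges: [-2.63, 2.63], [-0.92, 2.1], [0.06, 2.66], [-1.3, 4.44], [0, 2.69], [-3.02, 3.02]. Speed limits (rad/s): [2.22, 2.22, 2.79, 3.14, 3.14, 3.14].

## Interface

Orientations are given as [roll, pitch, yaw] about the fixed x, y, z axes, in that order (R = Rz(yaw) Ry(pitch) Rx(roll)).
In Python, from rig import r, vision gives the robot as it stands (r), with the cameras (vision).
- The arm moves only by the shell command python3 steer.py 'ROWS' [FORCE]. ROWS is one flat JSON list of numbers that holds 1 to 5 rows one after another, with no inner brackets; each row has 7 numbers: a rotation vector rx, ry, rz in a scale on which 1.0 is pi rad, then dx, dy, dz in parts of the range, where 1.0 means 800 mm, then the opening from 0.0 (shut) to 1.0 (fully open); each row shifts and turns the commanded pose from where the row before left it, along the tool's axes as they then stand; what a row does not reach is not made up. A row lasts 1/12 s, in which the tool goes at most 41.7 mm and 0.125 rad, less where a joint would pass 70% of its speed; a pose out of reach is approached as far as the arm can. The fingers move at their own pace and stop on an object; FORCE is the grip in N (left out, the last holds). Time passes only in rows, so rows that do not move let the fingers close. It prints the time, the measured TCP pose, the force, the opening and the grip force at its end. A shift or turn number past 1, either way, is cut back to 1. Input that does not fit is refused with a message, and nothing moves.
- r.sense(): the state, without advancing time (a new reading comes with each control period).
- vision.grab_frame(name): name is "scene" or "top"; returns the picture (420x560x3 uint8, red, green, blue); there is no depth.
- vision.camera_params(name): a dict with "fx", "fy", "cx", "cy" (pixels), "dist_coeffs" ([k1, k2, p1, p2, k3] as OpenCV has them; the pictures are not rectified), "rvec" (rotation vector, rad) and "tvec" (3), from world to camera coordinates, as OpenCV has them. Camera axes: x right, y down, z forward; pixel columns grow to the right and rows downward; lengths in mm; the calibration is good to about 2 mm. A picture is of the moment at which its call begins. camera_params takes no time and is no camera call.
- r.sign_off(): hands the job in; it is judged then, once.
The state is a dict: "clock": time; "qpos": joint angles; "qvel": joint speeds; "joint_efforts": joint torques, N m; "eef_pos": TCP position; "tcp_rot": TCP orientation; "contact_force": force on the tool from outside, world axes, zero at the start; "wrist_torque": the same for the moment, N m; "opening": opening from 0.0 (shut) to 1.0 (fully open); "grasp_force": force on a finger pad.
Only numpy, scipy, OpenCV 4.12 (cv2) and the standard library are available. Lean on these libraries where they do the work, as an engineer would, in place of code of your own. Each camera call takes 0.05 s, during which the arm holds its last target. There are 200 camera calls.

## Task

Push the front of the top drawer of the bamboo shelf unit so that it springs out, gently set the blue pill pot upright in the round dish inside it and let go, then push the drawer back in until it latches and stays shut with the pot sitting in its dish. Leave the mug, the jar and the tongue depressor where they are.

Things in the scene. Friction and masses are not known exactly. Their poses are not given: they have to be found in the camera images.
- unit: Fixed bamboo shelf unit, three tiers of translucent drawers; case 200 deep (x) x 200 wide (y) x 220 mm high, turned up to 0.25 rad. Origin: centre of its underside, on the table; +x from its front to its back (away from the robot), +z up; front face at x = -100 mm. Only the top drawer moves. Its top is bare. Spring on the drawer: 5 N when shut, 3.5 N when out, plus 20 N per m/s.
- drawer (a joint): Top drawer, m: 0 latched, -0.009 hard stop when pressed in, 0.11 sprung fully out (to the unit's -x). Touch latch: shut, press 7 mm or more inward (best to the stop) and let go: a damped spring drives it right out in about 1 s, following the finger. Out: push in to the stop and let go: it latches at about 0; one more press would open it again. A press stopped short changes nothing.
- drawer_front (a point): Point on the top drawer's flat outer front face, moves with it: mid-width, 79 mm above the front's lower edge, 15 mm below its upper edge, 201 mm above the table. Axes as the unit: +x into the unit, the way to push. Front: translucent, no handle, 190 wide x 94 high x 8 mm; shut, it stands 17 mm proud of the case's face; upper edge 4 mm below the case's top.
- dish_seat (a point): Centre of the pot's underside once seated; moves with the drawer, axes as the unit; 60 mm behind the outer front face, mid-width, 141 mm above the table. The dish is a round bamboo cup on the drawer floor, 74 mm across, 19 high, rim 14 mm above this point, 45 degree conical hollow. Drawer open-topped, 158 mm wide inside, walls to 172 mm above the table. Fully out, this is 67 mm clear of the case.
- pot: Closed blue plastic pill pot with a thin white band, a round upright cylinder 56 mm in diameter and 64 mm high whose underside is domed (a 45 degree convex flank over the lowest 16 mm, ending in a flat of 34 mm diameter, matching the dish). Origin at the centre of its underside, +z up. About 0.12 kg. It starts upright on the work surface, to the left or right of the unit.
- mug: White ceramic mug, 82 mm across, 92 mm high, handle at its +y. Origin at the centre of its underside. Bystander.
- jar: Empty glass jar with steel screw lid, 80 mm across, 114 mm high. Origin at the centre of its underside. Bystander.
- depressor: Flat stainless steel tongue depressor, 169 x 19 x 5 mm, lying along its x axis. Origin at the centre of its underside. Bystander.

How it is judged (in metres and radians):
On the way, in this order (a step that is already met when the one before it is completed fails the run):
1. the top drawer has sprung out (value of joint drawer above 0.095 m), for 0.2 s.
2. the pot sits upright in the dish and is let go, with the drawer out (value of joint drawer above 0.06 m and contact force between the fingers and pot below 0.05 N and horizontal distance between pot and dish_seat below 0.006 m and z of pot in the frame of dish_seat between -0.006 and 0.006 m and angle between pot's own z axis and vertical below 0.12 rad), for 0.2 s.
At the end, for the whole second after the job is handed in: The top drawer is latched shut (joint within 4 mm of 0, at rest) and the pot sits in its dish in the drawer, within 6 mm of its centre, within 6 mm of its seated height, upright within 0.12 rad, at rest (value of joint drawer between -0.004 and 0.004 m and velocity of joint drawer between -0.01 and 0.01 m/s and horizontal distance between pot and dish_seat below 0.006 m and z of pot in the frame of dish_seat between -0.006 and 0.006 m and angle between pot's own z axis and vertical below 0.12 rad and linear speed of pot below 0.02 m/s); the robot touches nothing.
It fails at once if the mug is moved by more than 20 mm (distance of mug from where it was at the start of the episode above 0.02 m).
It fails at once if the jar is moved by more than 20 mm (distance of jar from where it was at the start of the episode above 0.02 m).
It fails at once if the depressor is moved by more than 20 mm (distance of depressor from where it was at the start of the episode above 0.02 m).
It fails at once if the pot is dropped or slammed into the drawer (over 40 N) (contact force between pot and drawer above 40 N).
It also fails if it takes over 72 s, if anything falls off the work surface, if the arm or the gripper's body presses on something with over 40 N, if the wrist force passes 120 N, or if a joint passes its speed limit or range.

## Working session

There is one attempt and no reset: what is moved stays moved. The work goes in short steps, Python scripts to look and compute and a shell command to move; the robot and the scene stay as the last step left them, time stands still between calls to the robot, and variables do not carry over. Pictures are saved under pics/ and viewed, at most 10 in all, crops included, and the job is handed in when it is done.

```bash
ls; mkdir -p pics; python3 - <<'E'
from rig import r, vision
import cv2
for n in("scene","top"):
    cv2.imwrite(f"pics/{n}0.png",vision.grab_frame(n)[:,:,::-1]); print(n,vision.camera_params(n))
print(r.sense(), r.nose_length)
E
```

```text
pics
rig.py
steer.py
scene {'fx': 503.56647284955926, 'fy': 503.56647284955926, 'cx': 272.7199838712867, 'cy': 208.8409665606181, 'dist_coeffs': array([-0.1776133,  0.       ,  0.       ,  0.       ,  0.       ]), 'rvec': array([ 1.59126374,  2.10766964, -0.72745338]), 'tvec': array([ 150.54938507, -337.12348247, 1581.97123212])}
top {'fx': 498.4276578906264, 'fy': 498.4276578906264, 'cx': 284.85704543906576, 'cy': 213.38106188632025, 'dist_coeffs': array([0.05583692, 0.        , 0.        , 0.        , 0.        ]), 'rvec': array([ 2.15161113, -2.18573377,  0.09297062]), 'tvec': array([   5.38050633,  588.75125346, 1536.06327423])}
{'clock': 0.1, 'qpos': array([-1.23639048e+00,  3.53567989e-01,  1.63404490e+00,  2.96310985e-06,
        1.15519397e+00, -2.41248795e-03]), 'qvel': array([-0.00114411, -0.00355568, -0.00051402,  0.00107797,  0.00131977,
        0.00142849]), 'joint_efforts': array([ 1.34832039e-04, -6.06349969e+01, -3.42818391e+01,  1.59199789e-06,
        3.87859865e-03, -1.19168078e-05]), 'eef_pos': array([ 206.41942013, -589.51657059,  252.64990531]), 'tcp_rot': array([-3.14037846e+00, -5.63865444e-06,  3.36817132e-01]), 'contact_force': array([-0.75725302, -0.40953786,  0.74554574]), 'wrist_torque': array([ 0.01575565, -0.02998857, -0.04468805]), 'grasp_force': 0.0, 'opening': 1.0014875821121638} 22.0
```

View pics/scene0.png

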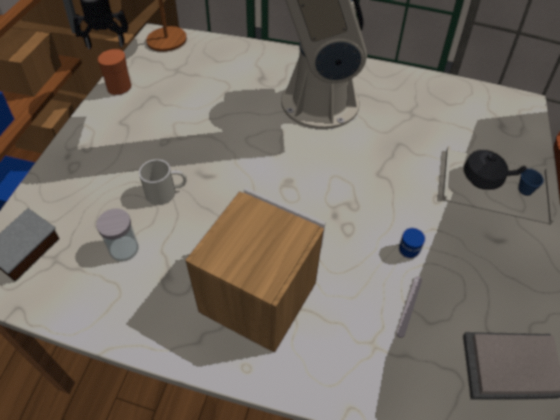

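View pics/top0.png

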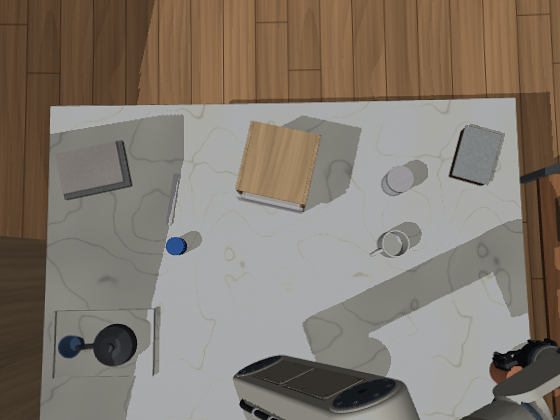

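The scene view shows the unit at about (255,270), the pot at (412,242), the mug at (157,182), the jar at (117,235) and the depressor at (407,307). In the top view the unit's top is around (278,163), with the drawer front edge at about (272,201). The pot is at (176,245), the depressor at (174,198), the jar at (399,180) and the mug at (392,243). The other blue item, at (70,346), isn't the pot.

```bash
cat >h.py <<'E'
from rig import r, vision
import cv2, numpy as np
def cam(n):
    p=vision.camera_params(n);K=np.array([[p['fx'],0,p['cx']],[0,p['fy'],p['cy']],[0,0,1]])
    return K,p['dist_coeffs'],cv2.Rodrigues(p['rvec'])[0],p['tvec']
def ray(n,uv):
    K,d,R,t=cam(n);q=cv2.undistortPoints(np.float64(uv).reshape(-1,1,2),K,d)[:,0]
    return -R.T@t,np.c_[q,np.ones(len(q))]@R
def onz(n,uv,z):
    o,d=ray(n,uv);return o+d*((z-o[2])/d[:,2])[:,None]
def tri(u1,u2):
    (a,d),(b,e)=ray("scene",[u1]),ray("top",[u2]);d=d[0];e=e[0]
    s=np.linalg.lstsq(np.c_[d,-e],b-a,rcond=None)[0];P=a+s[0]*d;Q=b+s[1]*e
    return (P+Q)/2,np.linalg.norm(P-Q)
def proj(n,P):
    K,d,R,t=cam(n);return cv2.projectPoints(np.float64(P).reshape(-1,1,3),R,t,K,d)[0][:,0]
def blobs(m,c):
    k,l,s,q=cv2.connectedComponentsWithStats(m.astype(np.uint8))
    i=l[int(c[1]),int(c[0])];
    if i==0:i=1+np.argmin(np.linalg.norm(q[1:]-c,axis=1)+1e3*(s[1:,4]<40))
    return (l==i),q[i],s[i]
E
python3 - <<'E'
from h import *
T=cv2.imread("pics/top0.png");S=cv2.imread("pics/scene0.png")
res={}
for n,I,c in(("top",T,(176,245)),("scene",S,(412,242))):
    h=cv2.cvtColor(I,cv2.COLOR_BGR2HSV);m=(h[...,0]>100)&(h[...,0]<130)&(h[...,1]>130)
    M,q,s=blobs(m,c);print(n,q,s);
    M=cv2.morphologyEx(M.astype(np.uint8),cv2.MORPH_CLOSE,np.ones((5,5)));
    q=np.array(cv2.minEnclosingCircle(np.argwhere(M)[:,::-1].astype(np.float32))[0]);res[n]=q
    print(q,onz(n,[q],32))
print("pot",tri(res["scene"],res["top"]))
h=cv2.cvtColor(T,cv2.COLOR_BGR2HSV);print(h[165,278],h[201,272],h[205,272],h[215,272])
m=(h[...,1]>70)&(h[...,0]<25);m[:112]=0
M,q,s=blobs(m,(278,165));print(q,s)
c=max(cv2.findContours(M.astype(np.uint8),0,2)[0],key=cv2.contourArea)
w=onz("top",c[:,0],220)[:,:2].astype(np.float32)
R=cv2.minAreaRect(w);print("unit",R,cv2.boxPoints(R))
for uv in((238,198),(304,211)):print(onz("top",[uv],216))
big=cv2.resize(T[105:265,160:330],None,fx=3.5,fy=3.5,interpolation=2);cv2.imwrite("pics/topcrop.png",big)
E
```

```text
top [175.4912892  245.82229965] [166 237  21  18 287]
[175.89888   245.5224762] [[493.52242436 336.22577802  32.        ]]
scene [411.41561181 241.8649789 ] [400 229  24  28 474]
[411.5 242.5] [[486.53368489 333.09153133  32.        ]]
pot (array([493.31503041, 332.90242418,  41.40244784]), np.float64(2.3271248569472855))
[ 17  96 159] [ 15   6 157] [174  13 101] [ 45   3 170]
[277.89463299 162.484412  ] [ 236  121   84   87 5068]
unit ((709.974365234375, 13.019790649414062), (197.8186798095703, 208.0197296142578), 76.63487243652344) [[ 585.91797  -59.16828]
 [ 788.30383 -107.25324]
 [ 834.03076   85.20786]
 [ 631.6449   133.29282]]
[[615.76230114 123.60042303 216.        ]]
[[576.64990997 -58.32075303 216.        ]]
```

View pics/topcrop.png

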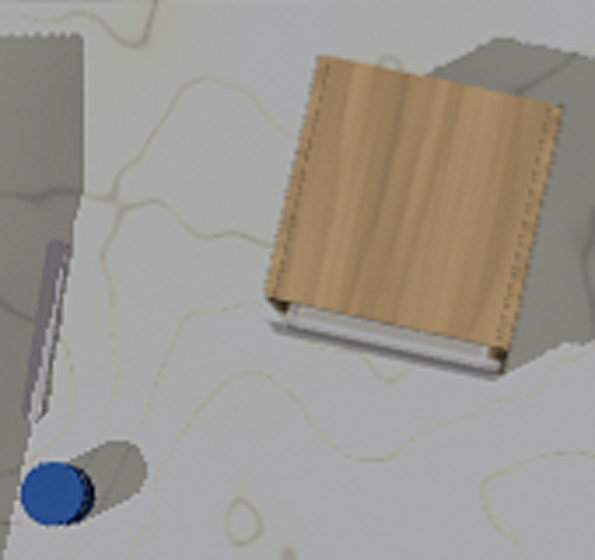

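The manual's scale: shifts go in shares of 800 mm and turns go in shares of pi rad. Converting my numbers, 0.114 rad / 3.1416 = 0.0363.

```bash
cat >>h.py <<'E'
from scipy.spatial.transform import Rotation as Ro
YAW=-0.233; C=np.array([714.5,12.0])
def U(x,y): return C+np.array([[np.cos(YAW),-np.sin(YAW)],[np.sin(YAW),np.cos(YAW)]])@[x,y]
def go(x,y,z,yaw=YAW):
    s=r.sense();R=Ro.from_euler('xyz',s['tcp_rot']);G=Ro.from_euler('xyz',[np.pi,0,yaw])
    print('t',round(s['clock'],1),'rotvec',(R.inv()*G).as_rotvec().round(3),'d(now)',R.inv().apply(np.array([x,y,z])-s['eef_pos']).round(1),'d(after turn)',G.inv().apply(np.array([x,y,z])-s['eef_pos']).round(1))
E
python3 steer.py '[0,0,0.0363,0,0,0,0,0,0,0.0363,0,0,0,0,0,0,0.0363,0,0,0,0,0,0,0.0363,0,0,0,0,0,0,0.0363,0,0,0,0]' 30
python3 -c "
from h import *
print(U(-168,0));go(*U(-168,0),212)"
```

```text
clock: 0.52
eef_pos: [206.5, -589.6, 252.8]
tcp_rot: [-3.141, 0.0, -0.239]
contact_force: [-0.3, -1.0, -0.1]
opening: 0.295
grasp_force: 0.0
[551.03968223  50.79077873]
t 0.5 rotvec [-0.001  0.    -0.006] d(now) [ 183.3 -703.7   41.3] d(after turn) [ 187.4 -702.6   40.8]
```

To row units: -35 mm / 800 = -0.0438, 9.2 mm / 800 = 0.0115.

```bash
for i in 1; do
python3 steer.py '[0,0,0,0.0115,-0.0438,0,0,0,0,0,0.0115,-0.0438,0,0,0,0,0,0.0115,-0.0438,0,0,0,0,0,0.0115,-0.0438,0,0,0,0,0,0.0115,-0.0438,0,0]' >/dev/null
python3 steer.py '[0,0,0,0.0115,-0.0438,0,0,0,0,0,0.0115,-0.0438,0,0,0,0,0,0.0115,-0.0438,0,0,0,0,0,0.0115,-0.0438,0,0,0,0,0,0.0115,-0.0438,0,0]' >/dev/null
python3 steer.py '[0,0,0,0.0115,-0.0438,0.0025,0,0,0,0,0.0115,-0.0438,0.0025,0,0,0,0,0.0115,-0.0438,0.0025,0,0,0,0,0.0115,-0.0438,0.0025,0,0,0,0,0.0115,-0.0438,0.0025,0]' >/dev/null
python3 steer.py '[0,0,0,0.0115,-0.0438,0.0075,0,0,0,0,0.0115,-0.0438,0.0075,0,0,0,0,0.0115,-0.0438,0.0075,0,0,0,0,0.0115,-0.0438,0.0075,0,0,0,0,0.0115,-0.0438,0.0075,0]'; done
python3 -c "
from h import *
go(*U(-168,0),212)"
```

```text
clock: 2.18
eef_pos: [547.7, 50.5, 212.8]
tcp_rot: [3.141, 0.0, -0.233]
contact_force: [-0.1, -0.1, -0.1]
opening: -0.002
grasp_force: 0.0
t 2.2 rotvec [0. 0. 0.] d(now) [ 3.2 -1.1  0.8] d(after turn) [ 3.2 -1.1  0.8]
```

To row units: 12 mm / 800 = 0.015, 10 mm / 800 = 0.0125.

```bash

python3 steer.py '[0,0,0,0.015,0,0,0,0,0,0,0.015,0,0,0,0,0,0,0.0125,0,0,0,0,0,0,0,0,0,0]' | grep -E 'eef|force'
python3 steer.py '[0,0,0,0.005,0,0,0,0,0,0,0.005,0,0,0,0,0,0,0,0,0,0]'| grep -E 'eef|force'
python3 steer.py '[0,0,0,0.005,0,0,0,0,0,0,0,0,0,0]'| grep -E 'eef|force'
python3 steer.py '[0,0,0,0.005,0,0,0,0,0,0,0,0,0,0]'| grep -E 'eef|force'
```

```text
eef_pos: [582.1, 39.5, 213.4]
contact_force: [-0.7, -0.2, -0.4]
grasp_force: 0.0
eef_pos: [588.5, 37.9, 213.5]
contact_force: [-0.9, -0.2, 0.4]
grasp_force: 0.0
eef_pos: [591.2, 37.5, 213.3]
contact_force: [-5.5, 0.3, 3.1]
grasp_force: 2.5
eef_pos: [595.0, 36.7, 213.1]
contact_force: [-5.6, -1.3, 3.1]
grasp_force: 2.5
```

To row units: 3 mm / 800 = 0.0038.

```bash

python3 steer.py '[0,0,0,0.0038,0,0,0,0,0,0,0,0,0,0]' | grep -E 'eef|contact'
python3 steer.py '[0,0,0,0.0025,0,0,0,0,0,0,0,0,0,0]'| grep -E 'eef|contact'
python3 steer.py '[0,0,0,0.0019,0,0,0,0,0,0,0,0,0,0]'| grep -E 'eef|contact'
```

```text
eef_pos: [597.8, 36.1, 213.1]
contact_force: [-5.5, -1.3, 2.4]
eef_pos: [598.7, 35.9, 213.0]
contact_force: [-9.6, 0.8, 5.8]
eef_pos: [598.8, 35.9, 213.0]
contact_force: [-16.4, 1.6, 10.4]
```

```bash

python3 steer.py '[0,0,0,-0.025,0,0,0,0,0,0,-0.0375,0,0,0,0,0,0,-0.0438,0,0,0,0,0,0,-0.0438,0,0,0,0,0,0,-0.0438,0,0,0]' | grep -E 'eef|contact'
python3 steer.py '[0,0,0,-0.025,0,-0.0125,1,0,0,0,0,0,-0.0375,1,0,0,0,0,0,-0.0375,1,0,0,0,0,0,0,1,0,0,0,0,0,0,1]'| grep -E 'eef|contact'
python3 - <<'E'
from h import *
I=vision.grab_frame("top");cv2.imwrite("pics/top1.png",I[:,:,::-1])
cv2.imwrite("pics/top1c.png",cv2.resize(I[105:285,160:340,::-1],None,fx=3.3,fy=3.3,interpolation=2))
print("seat px",proj("top",[*U(-227+60,0),155]),"front upper corners",proj("top",[[*U(-227,95),216],[*U(-227,-95),216]]))
go(493.3,333,130)
E
```

```text
eef_pos: [450.1, 71.5, 213.2]
contact_force: [-0.0, 0.4, 0.3]
eef_pos: [433.1, 76.2, 285.1]
contact_force: [-0.5, 0.1, -0.3]
seat px [[265.70992149 222.23112481]] front upper corners [[226.13223184 234.37594427]
 [293.66226567 249.3091179 ]]
t 4.5 rotvec [-0.001 -0.002 -0.   ] d(now) [  -0.3 -264.   153.9] d(after turn) [   0.  -264.1  153.7]
```

View pics/top1c.png

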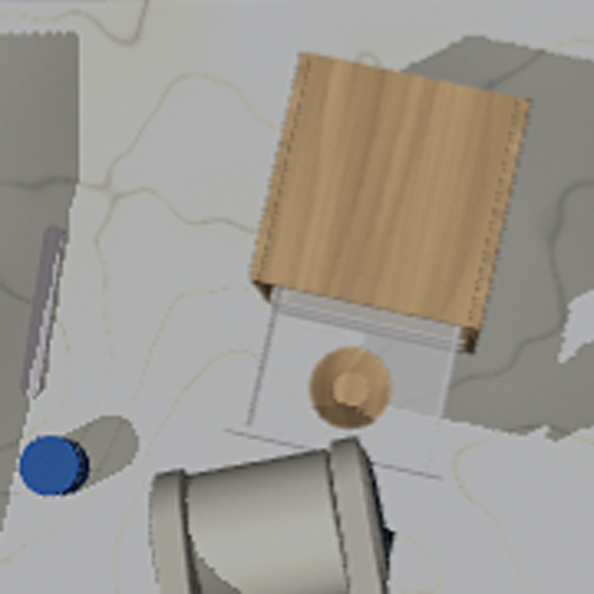

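To row units: -35 mm / 800 = -0.0438.

```bash

python3 steer.py '[0,0,0,0,-0.0438,0,1,0,0,0,0,-0.0438,0,1,0,0,0,0,-0.0438,0,1,0,0,0,0,-0.0438,0,1,0,0,0,0,-0.0438,0,1]' >/dev/null
python3 steer.py '[0,0,0,0,-0.0438,0.0375,1,0,0,0,0,-0.0438,0.0375,1,0,0,0,0,-0.0238,0.0375,1,0,0,0,0,0,0.0375,1,0,0,0,0,0,0,1]'| grep -E 'eef|contact'
python3 - <<'E'
from h import *
I=cv2.imread("pics/top1.png");h=cv2.cvtColor(I,cv2.COLOR_BGR2HSV)
m=(h[...,1]>60)&(h[...,0]<25);M,q,s=blobs(m,(266,222));print(q,s)
c,rad=cv2.minEnclosingCircle(np.argwhere(M)[:,::-1].astype(np.float32));print(c,rad,onz("top",[c,q],153),"pred",U(-167,0))
J=vision.grab_frame("scene")[:,:,::-1];cv2.imwrite("pics/scene2.png",J)
h=cv2.cvtColor(np.ascontiguousarray(J),cv2.COLOR_BGR2HSV);M,q,s=blobs((h[...,0]>100)&(h[...,0]<130)&(h[...,1]>130),(412,242));print(q,s)
go(493.3,333,49)
E
```

```text
eef_pos: [487.7, 324.9, 161.6]
contact_force: [-1.6, -0.7, -0.2]
[265.70276008 221.98301486] [254 210  24  25 471]
(265.79278564453125, 222.1235809326172) 12.322958946228027 [[552.4748147   50.41140636 153.        ]
 [552.88514462  50.66614314 153.        ]] pred [552.01266031  50.55988124]
[411.38477801 241.8794926 ] [400 229  24  28 473]
t 5.4 rotvec [0.007 0.006 0.   ] d(now) [  3.2  -9.7 115.7] d(after turn) [  2.5  -8.9 115.7]
```

View pics/scene2.png

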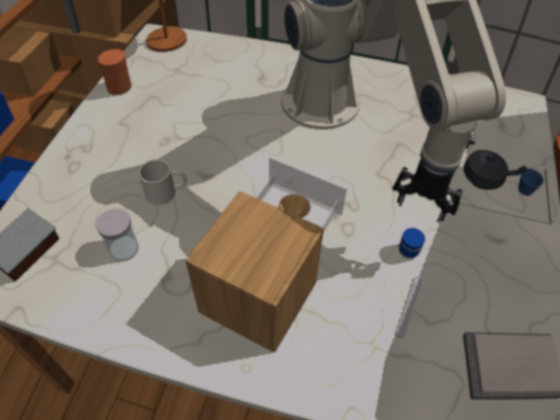

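Drawer is out with the dish at about (295,207). The gripper is at about (430,190), over the pot at (411,242), and the bystanders haven't moved.

To row units: 25 mm / 800 = 0.0313, 20 mm / 800 = 0.025.

```bash

python3 steer.py '[0,0,0,0.0031,-0.0113,0,1,0,0,0,0,0,0.0313,1,0,0,0,0,0,0.0313,1,0,0,0,0,0,0.0313,1,0,0,0,0,0,0.025,1]' >/dev/null
python3 steer.py '[0,0,0,0,0,0.0213,1,0,0,0,0,0,0,1,0,0,0,0,0,0,1]'| grep -E 'eef|contact'
python3 -c "
from h import *
go(493.3,333,49)"
```

```text
eef_pos: [497.0, 334.7, 58.3]
contact_force: [-0.2, -0.7, 0.2]
t 6.0 rotvec [-0.001 -0.001 -0.001] d(now) [-3.2  2.5  9.3] d(after turn) [-3.2  2.5  9.3]
```

To row units: 9 mm / 800 = 0.0113, -3 mm / 800 = -0.0038.

```bash

python3 steer.py '[0,0,0,-0.0038,0.0031,0.0113,1,0,0,0,0,0,0,1,0,0,0,0,0,0,1]' 25| grep -E 'eef|contact'
python3 steer.py '[0,0,0,0,0,0,0.4,0,0,0,0,0,0,0.4,0,0,0,0,0,0,0.4,0,0,0,0,0,0,0.4,0,0,0,0,0,0,0.4]' 25
python3 steer.py '[0,0,0,0,0,0,0.4,0,0,0,0,0,0,0.4,0,0,0,0,0,-0.0125,0.4,0,0,0,0,0,-0.0313,0.4,0,0,0,0,0,-0.0313,0.4]' 25
```

```text
eef_pos: [492.7, 332.8, 48.9]
contact_force: [0.8, 0.7, 0.5]
clock: 6.7
eef_pos: [492.8, 333.0, 48.8]
tcp_rot: [-3.141, -0.001, -0.233]
contact_force: [-1.4, -1.0, 5.6]
opening: 0.64
grasp_force: 25.8
clock: 7.12
eef_pos: [491.6, 332.2, 108.2]
tcp_rot: [3.14, 0.002, -0.233]
contact_force: [0.2, 0.2, -1.3]
opening: 0.643
grasp_force: 27.3
```

To row units: -40 mm / 800 = -0.05, -35 mm / 800 = -0.0438.

```bash

python3 steer.py '[0,0,0,0,0,-0.0438,0.4,0,0,0,0,0,-0.05,0.4,0,0,0,0,0,-0.05,0.4,0,0,0,0,0,-0.05,0.4,0,0,0,0,0,-0.05,0.4]' >/dev/null
python3 steer.py '[0,0,0,0,0,0,0.4,0,0,0,0,0,0,0.4]'|grep -E 'eef|contact|op'
python3 -c "
from h import *
go(552.4,50.5,300)"
```

```text
eef_pos: [493.4, 333.4, 306.4]
contact_force: [0.6, -0.3, -2.1]
opening: 0.639
t 7.7 rotvec [-0.004 -0.004 -0.   ] d(now) [122.8 261.6   5.8] d(after turn) [122.8 261.6   6.4]
```

To row units: 30 mm / 800 = 0.0375, 20 mm / 800 = 0.025.

```bash

python3 steer.py '[0,0,0,0.01,0.025,0,0.4,0,0,0,0.0175,0.0375,0,0.4,0,0,0,0.0175,0.0375,0,0.4,0,0,0,0.0175,0.0375,0,0.4,0,0,0,0.0175,0.0375,0,0.4]' >/dev/null
python3 steer.py '[0,0,0,0.0175,0.0375,0,0.4,0,0,0,0.0175,0.0375,0,0.4,0,0,0,0.0175,0.0375,0,0.4,0,0,0,0.0113,0.025,0,0.4,0,0,0,0.01,0.015,0,0.4]' >/dev/null
python3 steer.py '[0,0,0,0,0,0,0.4,0,0,0,0,0,0,0.4]'|grep -E 'eef|contact|op'
python3 - <<'E'
from h import *
go(552.4,50.5,300)
e=r.sense()['eef_pos']
J=vision.grab_frame("scene");cv2.imwrite("pics/scene3.png",J[:,:,::-1])
h=cv2.cvtColor(J,cv2.COLOR_RGB2HSV)
p=proj("scene",[e+[0,0,-17]])[0];M,q,s=blobs((h[...,0]>100)&(h[...,0]<130)&(h[...,1]>130),p);print("pot centre px pred",p,"blob",q,s)
x,y=int(p[0]),int(p[1]);cv2.imwrite("pics/scene3c.png",cv2.resize(J[y-70:y+70,x-90:x+90,::-1],None,fx=4,fy=4,interpolation=2))
E
```

```text
eef_pos: [550.8, 48.9, 301.6]
contact_force: [-0.1, 0.4, -2.4]
opening: 0.641
t 8.7 rotvec [ 0.001  0.003 -0.002] d(now) [ 1.2 -1.9  1.6] d(after turn) [ 1.2 -1.9  1.6]
pot centre px pred [296.89391732 165.80452006] blob [295.44422311 157.09760956] [283 143  26  27 502]
```

View pics/scene3c.png

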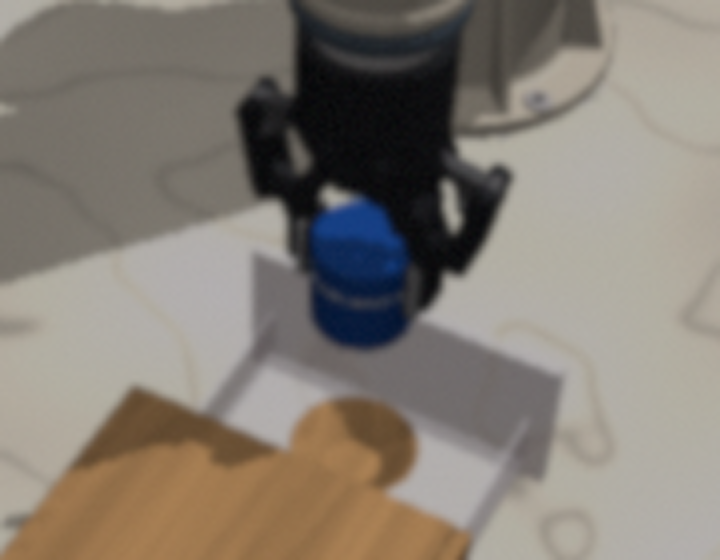

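The held pot is upright between the pads at crop (312–408, 200–345), directly above the dish at about (355,440). The white band splits the blob, so I'll compare the outline of both parts together against the prediction.

```bash
python3 - <<'E'
from h import *
a=np.linspace(0,6.28,60)
def hull(c):
    P=np.concatenate([np.c_[c[0]+R*np.cos(a),c[1]+R*np.sin(a),np.full(60,c[2]+z)] for R,z in((17,0),(28,16),(28,64))])
    q=proj("scene",P);return q.min(0),q.max(0)
for f,c in(("scene0",[493.3,333,0]),("scene3",[550.8,48.9,252.8])):
    I=cv2.imread(f"pics/{f}.png");h=cv2.cvtColor(I,cv2.COLOR_BGR2HSV)
    m=((h[...,0]>95)&(h[...,0]<135)&(h[...,1]>110)&(h[...,2]>30)).astype(np.uint8);m=cv2.morphologyEx(m,cv2.MORPH_CLOSE,np.ones((7,7)))
    M,q,s=blobs(m,proj("scene",[c])[0]+[0,-8]);print(f,s[:4],s[:2]+s[2:4],hull(c))
E
```

```text
scene0 [400 228  24  29] [424 257] (array([398.50201272, 227.64881843]), array([425.6664471 , 257.94271331]))
scene3 [283 143  26  39] [309 182] (array([282.96267243, 144.7593944 ]), array([311.67550941, 182.39985943]))
```

To row units: 25 mm / 800 = 0.0313, -1.9 mm / 800 = -0.0024.

```bash

python3 steer.py '[0,0,0,0.0015,-0.0024,0,0.4,0,0,0,0,0,0.025,0.4,0,0,0,0,0,0.0313,0.4,0,0,0,0,0,0.0313,0.4,0,0,0,0,0,0.0213,0.4]' >/dev/null
python3 steer.py '[0,0,0,0,0,0.0125,0.4,0,0,0,0,0,0,0.4,0,0,0,0,0,0,0.4,0,0,0,0,0,0,0.4]'|grep -E 'eef|contact|op'
python3 -c "
from h import *
go(552.4,50.5,190)"
```

```text
eef_pos: [554.0, 51.5, 207.2]
contact_force: [-0.2, 0.0, -1.4]
opening: 0.642
t 9.5 rotvec [-0.001 -0.002  0.   ] d(now) [-1.3  1.3 17.2] d(after turn) [-1.3  1.3 17.2]
```

To row units: 5 mm / 800 = 0.0063, 2 mm / 800 = 0.0025.

```bash

python3 steer.py '[0,0,0,-0.0016,0.0016,0.0063,0.4,0,0,0,0,0,0.0063,0.4,0,0,0,0,0,0.0025,0.4,0,0,0,0,0,0,0.4]'|grep -E 'eef|contact'
python3 steer.py '[0,0,0,0,0,0.0025,0.4,0,0,0,0,0,0,0.4]'|grep -E 'eef|contact'
python3 -c "
from h import *
go(552.4,50.5,190)"
```

```text
eef_pos: [551.3, 49.9, 193.6]
contact_force: [-0.4, 0.0, -1.1]
eef_pos: [551.6, 50.0, 191.9]
contact_force: [-0.9, 0.2, -2.1]
t 10.0 rotvec [ 0.  0. -0.] d(now) [ 0.7 -0.7  1.9] d(after turn) [ 0.7 -0.7  1.9]
```

To row units: 1 mm / 800 = 0.0013, -0.5 mm / 800 = -0.0006.

```bash

python3 steer.py '[0,0,0,0.0006,-0.0006,0.0013,0.4,0,0,0,0,0,0,0.4]'|grep -E 'eef|contact'
python3 steer.py '[0,0,0,0,0,0.001,0.4,0,0,0,0,0,0,0.4]'|grep -E 'eef|contact'
python3 steer.py '[0,0,0,0,0,0,0.75,0,0,0,0,0,0,0.85,0,0,0,0,0,0,1,0,0,0,0,0,0,1,0,0,0,0,0,0,1]'|grep -E 'eef|force|op'
python3 steer.py '[0,0,0,0,0,-0.0125,1,0,0,0,0,0,-0.0313,1,0,0,0,0,0,-0.0438,1,0,0,0,0,0,-0.0438,1,0,0,0,0,0,-0.0438,1]'|grep -E 'eef|force|op'
python3 - <<'E'
from h import *
a=np.linspace(0,6.28,60)
P=np.concatenate([np.c_[552.4+R*np.cos(a),50.5+R*np.sin(a),np.full(60,141+z)] for R,z in((28,16),(28,64))])
q=proj("scene",P);print(q.min(0),q.max(0))
I=vision.grab_frame("scene");cv2.imwrite("pics/scene4.png",I[:,:,::-1])
h=cv2.cvtColor(I,cv2.COLOR_RGB2HSV)
m=((h[...,0]>95)&(h[...,0]<135)&(h[...,1]>110)&(h[...,2]>30)).astype(np.uint8);m=cv2.morphologyEx(m,cv2.MORPH_CLOSE,np.ones((7,7)))
M,c,s=blobs(m,q.mean(0));print(s)
x,y=q.mean(0).astype(int);cv2.imwrite("pics/scene4c.png",cv2.resize(I[y-70:y+70,x-90:x+90,::-1],None,fx=4,fy=4,interpolation=2))
go(*U(-290,0),290)
E
```

```text
eef_pos: [552.4, 50.5, 191.0]
contact_force: [-0.3, 0.0, -1.7]
eef_pos: [552.3, 50.4, 190.2]
contact_force: [0.8, -0.4, -1.4]
eef_pos: [552.4, 50.4, 190.3]
contact_force: [-0.1, -0.1, 0.0]
opening: 0.999
grasp_force: 0.0
eef_pos: [551.9, 50.4, 332.6]
contact_force: [1.1, 0.2, 0.3]
opening: 0.997
grasp_force: 0.0
[282.42311921 182.05706902] [308.88326672 215.73850269]
[282 183  25  32 631]
t 11.2 rotvec [-0.003 -0.01  -0.   ] d(now) [-126.2    0.9   48.9] d(after turn) [-125.7    0.7   50.1]
```

View pics/scene4c.png

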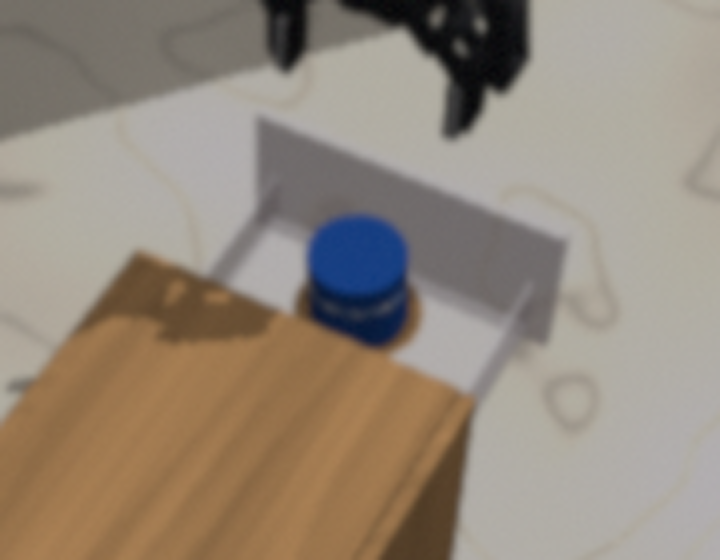

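The pot sits upright in the dish (lid at crop (358,255)) and its outline matches the seated prediction. Next I'll move in front of the drawer and push it shut.

To row units: -30 mm / 800 = -0.0375, -6 mm / 800 = -0.0075.

```bash

python3 steer.py '[0,0,0,-0.0375,0,0,0,0,0,0,-0.0375,0,0,0,0,0,0,-0.0375,0,0,0,0,0,0,-0.0375,0,0,0,0,0,0,-0.0075,0,0,0]' >/dev/null
python3 steer.py '[0,0,0,0,0,0.0375,0,0,0,0,0,0,0.0438,0,0,0,0,0,0,0.0438,0,0,0,0,0,0,0.025,0,0,0,0,0,0,0,0]' >/dev/null
python3 steer.py '[0,0,0,0,0,0,0,0,0,0,0,0,0,0]' | grep -E 'eef|force|op'
python3 -c "
from h import *
go(*U(-290,0),212);go(*U(-119,0),212)"
```

```text
eef_pos: [430.9, 79.7, 211.7]
contact_force: [-0.2, 0.2, 1.5]
opening: -0.0
grasp_force: 0.0
t 12.2 rotvec [-0.001 -0.002 -0.   ] d(now) [ 1.5  0.4 -0.3] d(after turn) [ 1.5  0.4 -0.3]
t 12.2 rotvec [-0.001 -0.002 -0.   ] d(now) [1.725e+02 3.000e-01 1.000e-01] d(after turn) [172.5   0.4  -0.3]
```

```bash

python3 steer.py '[0,0,0,0.0125,0,0,0,0,0,0,0.0125,0,0,0,0,0,0,0.0125,0,0,0,0,0,0,0.0125,0,0,0,0,0,0,0.005,0,0,0]' |grep -E 'eef|contact'
python3 steer.py '[0,0,0,0.005,0,0,0,0,0,0,0.005,0,0,0,0,0,0,0.005,0,0,0,0,0,0,0.005,0,0,0,0,0,0,0.0063,0,0,0]' |grep -E 'eef|contact'
python3 steer.py '[0,0,0,0.0075,0,0,0,0,0,0,0.0075,0,0,0,0,0,0,0.0075,0,0,0,0,0,0,0.0075,0,0,0,0,0,0,0.0075,0,0,0]' |grep -E 'eef|contact'
python3 steer.py '[0,0,0,0.0075,0,0,0,0,0,0,0.0075,0,0,0,0,0,0,0.0075,0,0,0,0,0,0,0.0075,0,0,0,0,0,0,0.0075,0,0,0]' |grep -E 'eef|contact'
python3 steer.py '[0,0,0,0.0075,0,0,0,0,0,0,0.0063,0,0,0,0,0,0,0.005,0,0,0,0,0,0,0.0038,0,0,0,0,0,0,0,0,0,0]' |grep -E 'eef|contact'
python3 -c "
from h import *
go(*U(-119,0),212)"
```

```text
eef_pos: [474.8, 69.0, 210.8]
contact_force: [-0.2, -0.2, 0.1]
eef_pos: [492.0, 64.6, 210.0]
contact_force: [-5.9, 1.6, 3.2]
eef_pos: [521.2, 57.6, 210.1]
contact_force: [-6.3, 1.9, 4.5]
eef_pos: [550.3, 50.7, 210.1]
contact_force: [-6.7, 0.5, 5.8]
eef_pos: [568.4, 46.4, 210.0]
contact_force: [-4.8, -0.7, 3.6]
t 14.3 rotvec [ 0.001  0.002 -0.   ] d(now) [31.1 -0.3 -2. ] d(after turn) [31.1 -0.3 -2. ]
```

To row units: 5 mm / 800 = 0.0063, 4 mm / 800 = 0.005.

```bash

python3 steer.py '[0,0,0,0.0063,0,0,0,0,0,0,0.0063,0,0,0,0,0,0,0.0063,0,0,0,0,0,0,0.005,0,0,0,0,0,0,0,0,0,0]' |grep -E 'eef|contact'
python3 steer.py '[0,0,0,0.0038,0,0,0,0,0,0,0.0038,0,0,0,0,0,0,0.0025,0,0,0,0,0,0,0,0,0,0]' |grep -E 'eef|contact'
python3 steer.py '[0,0,0,0.0025,0,0,0,0,0,0,0.0025,0,0,0,0,0,0,0,0,0,0]' |grep -E 'eef|contact'
python3 steer.py '[0,0,0,0.0019,0,0,0,0,0,0,0,0,0,0]' |grep -E 'eef|contact'
```

```text
eef_pos: [586.9, 42.0, 209.9]
contact_force: [-4.6, -0.7, 2.5]
eef_pos: [594.3, 40.2, 209.9]
contact_force: [-5.6, -0.3, 2.3]
eef_pos: [598.1, 39.3, 209.9]
contact_force: [-4.9, -0.2, 3.0]
eef_pos: [599.3, 39.0, 210.0]
contact_force: [-5.8, 0.5, 3.5]
```

To row units: 1.5 mm / 800 = 0.0019.

```bash

python3 steer.py '[0,0,0,0.0019,0,0,0,0,0,0,0,0,0,0]' |grep -E 'eef|contact'
python3 steer.py '[0,0,0,0.0019,0,0,0,0,0,0,0,0,0,0]' |grep -E 'eef|contact'
```

```text
eef_pos: [599.4, 39.0, 209.9]
contact_force: [-12.2, 2.0, 7.7]
eef_pos: [599.5, 39.0, 209.9]
contact_force: [-19.1, 4.2, 11.6]
```

To row units: -10 mm / 800 = -0.0125, -5 mm / 800 = -0.0063.

```bash

python3 steer.py '[0,0,0,-0.005,0,0,0,0,0,0,-0.005,0,0,0,0,0,0,-0.005,0,0,0,0,0,0,-0.0063,0,0,0,0,0,0,-0.0125,0,0,0]' |grep -E 'eef|contact'
python3 steer.py '[0,0,0,-0.0375,0,0,0,0,0,0,-0.0375,0,0,0,0,0,0,-0.0375,0,0,0,0,0,0,-0.0375,0,0,0,0,0,0,0,0,0,0]' |grep -E 'eef|contact'
python3 steer.py '[0,0,0,0,0,0,0,0,0,0,0,0,0,0,0,0,0,0,0,0,0,0,0,0,0,0,0,0,0,0,0,0,0,0,0]' |grep -E 'eef|contact'
python3 - <<'E'
from h import *
I=vision.grab_frame("top");cv2.imwrite("pics/top5.png",I[:,:,::-1])
cv2.imwrite("pics/top5c.png",cv2.resize(I[105:285,160:340,::-1],None,fx=3.3,fy=3.3,interpolation=2))
E
```

```text
eef_pos: [577.9, 44.6, 210.5]
contact_force: [0.1, -0.0, -0.3]
eef_pos: [454.8, 72.8, 209.6]
contact_force: [-0.4, -1.2, -0.2]
eef_pos: [461.0, 72.1, 210.2]
contact_force: [-0.1, 0.5, -0.1]
```

View pics/top5c.png

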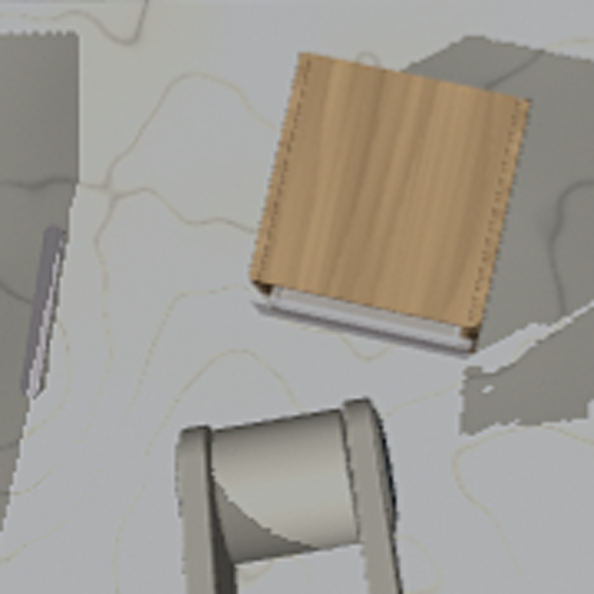

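The drawer is latched shut: its front edge at crop (365,330) lies as it did at the start. The arm is clear and the depressor hasn't moved.

```bash
python3 -c "
from rig import r, vision
print(r.sign_off())"
```

```text
the job is handed in; nothing more can be done
None
```

I opened the top drawer, set the pot in its dish and let go, pushed the drawer back until it latched shut, and handed the job in; the hand-in printed no verdict, and I couldn't see the pot once the drawer was shut.

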